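Recover the needle tin from the offcut bin

TASK

The flat needle tin went into the offcut bin with the scraps. Push the bin's clear spring flap in and prop it open by standing the iron book weight upright on the bin floor against it, clear of the tin; set the weight down, do not drop it. Then lift the needle tin out past the propped flap and lay it flat, right way up, in the empty compartment of the sewing tray; leave the flap propped open on the weight and the other things where they are.

Things in the scene. Friction and masses are not known exactly. Their poses are not given: they have to be found in the camera images.
- bin: Green sheet-steel offcut bin, fixed, 132 (x) x 326 (y) x 173 mm high. Origin: centre of its underside; x points from the low front wall to the high back wall, y along its length, z up. Inside: x from -63 (lip at the top of the front wall: -56) to +63, y from -160 to +160 mm. Front and end walls 77 mm high; back wall 173 mm, the end walls rise to it behind x = +12 mm. Thin flat scraps lie on its floor.
- flap (a joint): Angle of the bin's clear flap, in rad: 0 = shut (as it starts), growing as it is pushed inward and down, stop at 0.72. Shut, it slopes from the hinge rod at the back down to the front wall, 53 degrees from straight down; at 0.58 it hangs 20 degrees from straight down. A spring shuts it (at the edge 0.4 N to start it, 1 N at 0.58). It opens only inward, so it catches what is drawn out past it.
- flap_edge (a point): Middle of the flap's red free edge, 140 mm from the hinge rod. The flap is 312 mm long (along the bin) and 4 mm thick, smooth. Shut, the edge lies at bin x = -54 mm, 78 mm above the bench; at 0.58 rad at bin x = +10 mm, 30 mm above the bench.
- weight: Loose iron book weight, about 0.85 kg: black block 50 (x) x 84 (y) x 30 mm high with a round wooden knob on top, up to 24 mm in diameter, 30 to 60 mm above the underside. Origin: centre of its underside, z up. Starts on the bench before the bin. Grip it by the knob. Standing on the bin floor, long side along the bin, middle at bin x = -17 mm, it holds the flap at 0.58 rad.
- needle_tin: Loose flat round grey tin with a dark green label on its lid, 46 mm in diameter, 21 mm high, about 50 g. Origin: centre of its underside, z up. Starts flat on the bin floor under the flap, near the front wall and just clear of the flap's swing, anywhere within 75 mm of the bin's middle along y. Can be gripped across its diameter from above.
- tray: Wooden sewing tray, fixed, 124 (x) x 214 (y) x 26 mm high, walls 7 mm, floor 5 mm thick. Origin: centre of its underside, z up. A 20 mm high divider at y = +3 mm; the +y side holds two thread reels and a cake of beeswax; the -y side (grey lining, x from -55 to +55, y from -100 to 0 mm) is the empty compartment.
- tin_place (a point): Middle of the floor of the tray's empty compartment, 5 mm above the bench.
- reel_white: Bystander: white thread reel, 36 mm in diameter, 45 mm high, standing in the tray's +y side. Origin: centre of its underside.
- reel_brown: Bystander: brown thread reel, 36 mm in diameter, 45 mm high, standing in the tray's +y side. Origin: centre of its underside.
- bone_folder: Bystander: bone folder, 22 x 150 x 9 mm, lying on the bench. Origin: centre of its underside.
- eraser: Bystander: eraser, 21 x 42 x 13 mm, on the bench. Origin: centre of its underside.
- awl: Bystander: awl, 27 x 138 x 27 mm, on the bench at the left. Origin: centre of its underside.
- flap_hinge (a point): Middle of the flap's hinge rod, which runs along the bin's y at bin x = +58 mm, 162 mm above the bench.
- bin_floor (a point): Middle of the bin's inner floor, 12 mm above the bench.

How it is judged:
By the outcome, as a careful person would: the job done as asked, in the order asked, and still so for the second after the job is handed in, with the robot touching nothing.
It also fails if it takes over 58 s, if anything falls off the work surface, if the arm or the gripper's body presses on something with over 40 N, if the wrist force passes 120 N, or if a joint passes its speed limit or range.

ROBOT

A 6-joint arm with a two-finger parallel gripper is mounted at the origin on a cart in front of the work surface, level with it; the furniture and walls round the work are solid. World frame = base frame: x ahead of the robot, y to its left, z up, the work surface at z = 0. Lengths are in m, angles in rad, forces in N, time in s.
With the tool pointing down it reaches from about 0.325 to 1 m from the base axis. Payload 5.1 kg.
Tool frame: the origin (TCP) lies at the very end of the fingers, on their centre line; the grasp point (between the pads) lies 19 mm behind it; y points along the fingers, x is the direction in which the jaws open and shut, and the axes are right-handed (so a half turn about y gives the same grasp; the last joint's range is limited). The gripper opens to 85 mm and grips with 20 to 120 N. Pads are 22 mm wide; open, the fingers measure 114 mm over their backs; the gripper's body (76 mm by 85 mm) begins 54 mm behind the grasp point. The pads swing forward as they close: fully open they stand 13 mm farther back than shut.
Start: joints at [-1.248, 0.124, 1.65, -0, 1.367, -0.083], TCP at [0.257, -0.597, 0.231] pointing down, gripper open.
Joint ranges: [-2.61, 2.61], [-1.02, 2.33], [0.03, 2.71], [-1.35, 4.49], [0.32, 2.68], [-2.91, 2.91]. Speed limits (rad/s): [2.57, 2.57, 3.14, 3.14, 3.14, 3.14].

INTERFACE

Orientations are given as [roll, pitch, yaw] about the fixed x, y, z axes, in that order (R = Rz(yaw) Ry(pitch) Rx(roll)).
In Python, from rig import env, eyes, job gives the robot as it stands.
- The arm moves only by the shell command python3 -m pendant 'ROWS' [FORCE]. ROWS is JSON, a list that holds one entry, the list of rows, each a list of 5 numbers: the opening, from -1 (shut) to 1 (fully open), then the shift along the tool's x, y, z in cm, then the turn about the tool's y in rad. In form: [[[gripper, x, y, z, spin], ...]]. A call has 1 to 20 rows; each row shifts and turns the commanded pose from where the row before left it, along the tool's axes as they then stand; what a row does not reach is not made up. A row lasts 1/8 s, in which the tool goes at most 62.5 mm and 10.7 degrees, less where a joint would pass 70% of its speed; a pose out of reach is approached as far as the arm can. A call with a gripper value outside its range is refused whole. The fingers move at their own pace and stop on an object; FORCE is the grip in N (left out, the last holds). Time passes only in rows, so rows that do not move let the fingers close. It gives the time, the measured TCP pose, the force and the opening at its end, in the units of the state.
- env.state(): the state, without advancing time (a new reading comes with each control period).
- eyes.get_image(name): name is "scene" or "top" or "wrist"; returns the picture (480x640x3 uint8, blue, green, red); there is no depth.
- eyes.calibration(name): a dict with "fx", "fy", "cx", "cy" (pixels), "k1" (the pictures are not rectified: a ray, as slopes to the right and down, at radius r is drawn at 1 + k1 r^2 times it, then the intrinsics apply), "R" (3x3) and "t" (3): a world point X has camera coordinates R X + t. Camera axes: x right, y down, z forward; pixel columns grow to the right and rows downward; lengths in m; the calibration is good to about 2 mm. A picture is of the moment at which its call begins: read the wrist's pose just before it. calibration takes no time and is no camera call; for the wrist camera it gives the pose at the moment of the call.
- job.close_job(): hands the job in, once; it reports no verdict.
The state is a dict: "clock": time; "joints": joint angles; "joint_velocities": joint speeds; "joint_torque": joint torques, N m; "tcp_pos": TCP position; "eef_rot": TCP orientation; "force": force on the tool from outside, world axes, zero at the start; "ft_torque": the same for the moment, N m; "gripper_width": opening from 0.0 (shut) to 1.0 (fully open).
Only numpy, scipy, OpenCV 4.12 (cv2) and the standard library are available. Lean on these libraries where they do the work, as an engineer would, in place of code of your own. Each camera call takes 0.05 s, during which the arm holds its last target. There are 200 camera calls.

## Working session

There is one attempt and no reset: what is moved stays moved. The work goes in short steps, Python scripts to look and compute and a shell command to move; the robot and the scene stay as the last step left them, time stands still between calls to the robot, and variables do not carry over. Pictures are saved under pics/ and viewed, about 8 in all and at most 12, crops included, and the job is handed in when it is done.

```bash
mkdir -p pics; ls
python3 - <<'E'
from rig import env,eyes,job
import cv2
print(env.state())
for n in ("scene","top"):
    im=eyes.get_image(n); cv2.imwrite(f"pics/{n}0.png",im)
    print(n,eyes.calibration(n))
E
```

```text
pics
{'clock': 0.0, 'joints': array([-1.24758394e+00,  1.24465909e-01,  1.65167156e+00,  8.38607258e-06,
        1.36748554e+00, -8.26017541e-02]), 'joint_velocities': array([-0.0007733 ,  0.00103353, -0.00038139, -0.00070834, -0.00268678,
        0.0005065 ]), 'joint_torque': array([ 9.37874829e-04, -4.23608422e+01, -3.65452766e+01,  4.93613265e-05,
        6.95124021e-03, -2.60935082e-06]), 'tcp_pos': array([ 0.25637969, -0.5966423 ,  0.23007982]), 'eef_rot': array([-1.57062062,  0.00202276, -1.16498371]), 'force': array([-1.03570268,  0.40088543,  0.11206594]), 'ft_torque': array([-0.02047444,  0.04726436, -0.01959985]), 'gripper_width': 0.9980728208442106}
scene {'fx': 602.5064384069486, 'fy': 602.5064384069486, 'cx': 311.44328796062103, 'cy': 229.7717173240779, 'k1': -0.09137281672169376, 'R': array([[ 0.55548079, -0.83115881, -0.0248219 ],
       [-0.34725385, -0.20474687, -0.9151467 ],
       [ 0.75555003,  0.51696592, -0.40235605]]), 't': array([-0.26967526,  0.30374762,  1.35617325])}
top {'fx': 604.9476284506442, 'fy': 604.9476284506442, 'cx': 330.0406910883937, 'cy': 236.07680910524462, 'k1': -0.03986205750608677, 'R': array([[ 0.00186212, -0.99987591,  0.01564274],
       [-0.99519958, -0.00338358, -0.09780774],
       [ 0.09784853, -0.01538552, -0.99508238]]), 't': array([0.01135264, 0.52974656, 1.43565778])}
```

View pics/scene0.png

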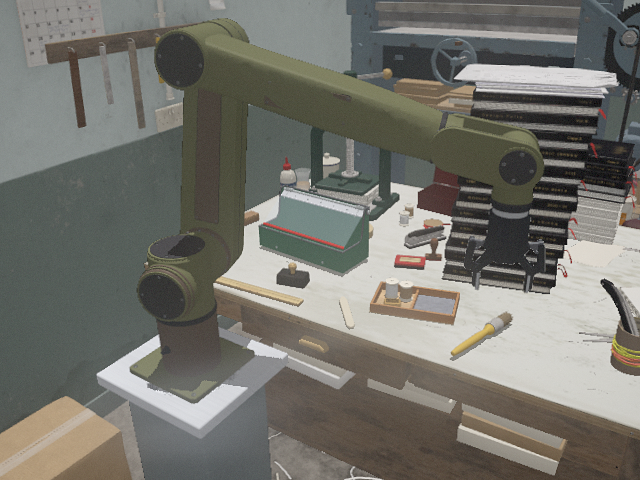

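View pics/top0.png

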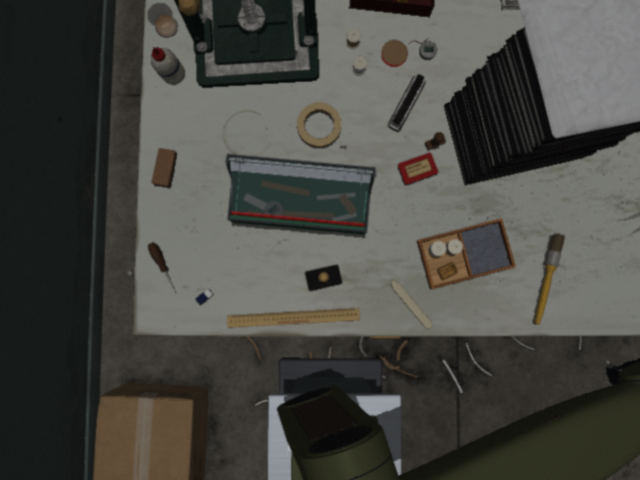

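The top view shows the bin (228-375, 155-235), weight knob (323,277) and tray (418-514, 220-288), with the empty grey compartment at about (489,249). The tin may be at about (272,208). I'll zoom in and compute.

```bash
cat > h.py <<'E'
import numpy as np,cv2
from rig import env,eyes,job
def K(c): return np.array([[c['fx'],0,c['cx']],[0,c['fy'],c['cy']],[0,0,1]]),np.array([c['k1'],0,0,0])
def ray(c,uv):
    k,d=K(c); n=cv2.undistortPoints(np.array([[uv]],float),k,d)[0,0]
    R=np.array(c['R']);t=np.array(c['t']); return -R.T@t, R.T@np.array([n[0],n[1],1])
def onz(c,uv,z):
    o,v=ray(c,uv); return o+v*(z-o[2])/v[2]
def proj(c,X):
    k,d=K(c); R=np.array(c['R']); return cv2.projectPoints(np.array(X,float).reshape(-1,1,3),cv2.Rodrigues(R)[0],np.array(c['t'],float),k,d)[0][:,0]
E
python3 - <<'E'
from h import *
im=cv2.imread('pics/top0.png'); c=eyes.calibration('top')
a=cv2.resize(im[145:300,220:390],None,fx=4.7,fy=3.85*1,interpolation=cv2.INTER_CUBIC)
cv2.imwrite('pics/crop1.png',cv2.resize(im[150:245,222:380],None,fx=5,fy=5,interpolation=cv2.INTER_CUBIC))
hsv=cv2.cvtColor(im,cv2.COLOR_BGR2HSV)
def mask(lo,hi,x0,y0,x1,y1,n):
    m=cv2.inRange(hsv,lo,hi); z=np.zeros_like(m); z[y0:y1,x0:x1]=m[y0:y1,x0:x1]
    cs=sorted(cv2.findContours(z,0,2)[0],key=cv2.contourArea)[-1:]
    for q in cs: print(n,cv2.contourArea(q),cv2.minAreaRect(q),cv2.boxPoints(cv2.minAreaRect(q)).tolist()); return cv2.minAreaRect(q)
w=mask((0,0,0),(180,255,60),295,255,352,300,'weight')
k=mask((10,80,80),(35,255,255),310,265,335,290,'knob')
r=mask((0,130,80),(6,255,255),225,200,372,236,'red')
l=mask((100,20,60),(130,255,140),465,222,515,280,'lining')
t=mask((5,60,60),(25,255,255),410,212,522,295,'tray')
for n,q,z in (('weight',w,.03),('knob',k,.055),('red',r,.078),('lining',l,.005),('tray',t,.026)):
    b=cv2.boxPoints(q); P=np.array([onz(c,p,z) for p in b]); print(n,onz(c,q[0],z).round(4),P.round(3).tolist())
E
```

```text
weight 622.5 ((323.1039123535156, 277.28369140625), (19.787639617919922, 34.103694915771484), 77.00537872314453) [[304.2640075683594, 271.4775085449219], [337.4943542480469, 263.8089904785156], [341.9438171386719, 283.0898742675781], [308.7134704589844, 290.7583923339844]]
knob 39.0 ((323.5, 276.5), (7.0, 7.0), 90.0) [[320.0, 273.0], [327.0, 273.0], [327.0, 280.0], [320.0, 280.0]]
red 209.5 ((297.4999694824219, 217.99998474121094), (131.72952270507812, 2.806608200073242), 5.19442892074585) [[231.77865600585938, 213.4344024658203], [232.03274536132812, 210.6393280029297], [363.2212829589844, 222.56556701660156], [362.9671936035156, 225.3606414794922]]
lining 1456.5 ((485.26922607421875, 248.15386962890625), (42.71271896362305, 36.57331085205078), 74.74488067626953) [[462.0076904296875, 232.361572265625], [497.29229736328125, 222.73849487304688], [508.53076171875, 263.9461669921875], [473.24615478515625, 273.5692443847656]]
tray 4352.5 ((466.18194580078125, 253.18714904785156), (51.57657241821289, 88.8515853881836), 75.17352294921875) [[416.6362609863281, 239.62571716308594], [502.5295715332031, 216.88925170898438], [515.7276611328125, 266.74859619140625], [429.8343200683594, 289.48504638671875]]
weight [0.4302 0.0292 0.03  ] [[0.444, 0.074, 0.03], [0.463, -0.005, 0.03], [0.416, -0.016, 0.03], [0.398, 0.063, 0.03]]
knob [0.4313 0.0284 0.055 ] [[0.439, 0.037, 0.055], [0.44, 0.02, 0.055], [0.423, 0.02, 0.055], [0.423, 0.037, 0.055]]
red [0.5667 0.0896 0.078 ] [[0.577, 0.243, 0.078], [0.584, 0.243, 0.078], [0.557, -0.064, 0.078], [0.55, -0.063, 0.078]]
lining [ 0.5032 -0.3699  0.005 ] [[0.542, -0.313, 0.005], [0.566, -0.401, 0.005], [0.464, -0.427, 0.005], [0.441, -0.339, 0.005]]
tray [ 0.4892 -0.3172  0.026 ] [[0.522, -0.197, 0.026], [0.578, -0.409, 0.026], [0.457, -0.438, 0.026], [0.401, -0.227, 0.026]]
```

View pics/crop1.png

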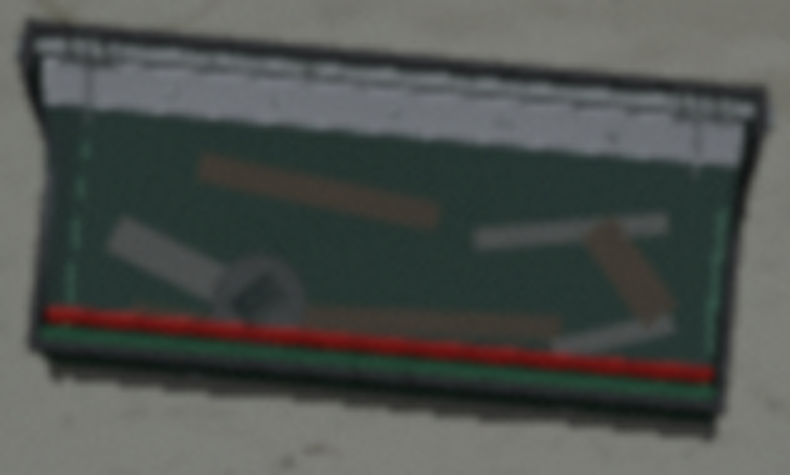

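```bash
cat >> h.py <<'E'
BY=-0.088; BC=np.array([0.6208,0.0848])
def b2w(x,y): return BC+np.array([x*np.cos(BY)-y*np.sin(BY),x*np.sin(BY)+y*np.cos(BY)])
def w2b(p): d=np.array(p[:2])-BC; return np.array([d[0]*np.cos(BY)+d[1]*np.sin(BY),-d[0]*np.sin(BY)+d[1]*np.cos(BY)])
from scipy.spatial.transform import Rotation as Rot
def plan(x,y,z,yaw):
    s=env.state(); cur=s['eef_rot'][2]; d=np.array([x,y,z])-s['tcp_pos']
    def sh(a): return [round(100*v,2) for v in (d[0]*np.cos(a)+d[1]*np.sin(a),-d[2],-d[0]*np.sin(a)+d[1]*np.cos(a))]
    print('spin',round(-((yaw-cur+np.pi)%(2*np.pi)-np.pi),3),'shift before spin',sh(cur),'after',sh(yaw))
E
python3 - <<'E'
from h import *
c=eyes.calibration('top')
p=onz(c,(273.6,209.6),.033); print('tin',p,w2b(p))
# check bin outline
for n,X in dict(ff=(-66,-163,77),fl=(-66,163,77),bl=(66,163,173),br=(66,-163,173)).items():
    q=b2w(X[0]/1e3,X[1]/1e3); print(n,proj(c,[*q,X[2]/1e3]))
print(b2w(-.017,-.06),b2w(-.017,-.055))
plan(.431,.0288,.19,-1.335)
E
```

```text
tin [0.59272202 0.14912669 0.033     ] [-0.03362278  0.06161011]
ff [[366.56361859 229.36670767]]
fl [[227.54651638 216.68120302]]
bl [[227.32940301 151.76396289]]
br [[374.86703798 165.25770466]]
[0.59859259 0.02652624] [0.59903203 0.03150689]
spin 0.17 shift before spin [np.float64(-50.58), np.float64(4.02), np.float64(40.74)] after [np.float64(-56.74), np.float64(4.02), np.float64(31.59)]
```

```bash
python3 -m pendant '[[[1,-3.9,0,3.13,0],[1,-3.9,0,3.13,0],[1,-3.9,0,3.13,0],[1,-3.9,0,3.13,0],[1,-3.9,0,3.13,0],[1,-3.9,0,3.13,0],[1,-3.9,0,3.13,0],[1,-3.9,0,3.13,0],[1,-3.9,0,3.13,0],[1,-3.9,0,3.13,0],[1,-3.9,0,3.13,0],[1,-3.9,0,3.13,0],[0,-3.9,4,3.13,0],[0,0,0,0,0.17],[0,0,0,0,0],[0,0,0,0,0]]]' 60
python3 - <<'E'
from h import *
print(env.state()['gripper_width'])
c=eyes.calibration('wrist'); im=eyes.get_image('wrist'); cv2.imwrite('pics/w1.png',im); np.save('w1.npy',c,allow_pickle=True)
print(proj(c,[[.431,.0288,.055],[*b2w(-.033,.0616),.033],[*b2w(-.06,0),.077]]))
plan(.431,.0288,.1,-1.335)
E
```

```text
clock: 2.1
tcp_pos: [0.4301, 0.0277, 0.1927]
eef_rot: [-1.57, -0.0, -1.333]
force: [0.2, -0.2, -0.3]
gripper_width: 0.502
0.5017861348247377
[[320.44509378 221.97530208]
 [192.68709441 -77.84918108]
 [266.48842837 -19.0861931 ]]
spin 0.001 shift before spin [np.float64(-0.1), np.float64(9.28), np.float64(0.11)] after [np.float64(-0.1), np.float64(9.28), np.float64(0.11)]
```

View pics/w1.png

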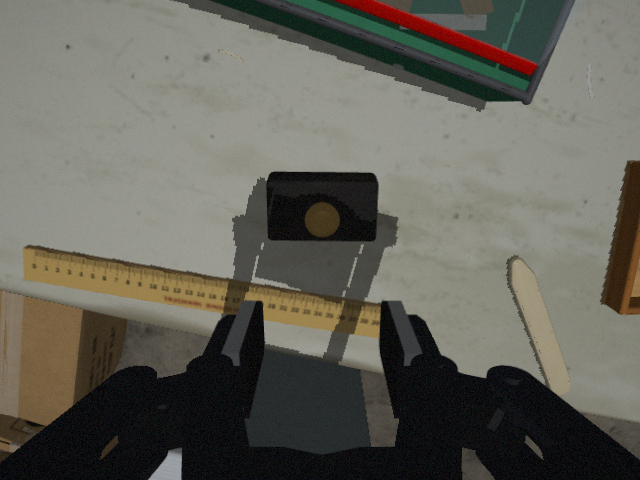

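The weight is below the gripper and square to it, with the knob at (322,219), 3 px from the prediction. The bin's front right rim corner is at about (528,103), and the red edge's end is at about (535,70).

Run:
```python
from h import *
c=np.load('w1.npy',allow_pickle=True).item(); im=cv2.imread('pics/w1.png'); hsv=cv2.cvtColor(im,cv2.COLOR_BGR2HSV)
m=cv2.inRange(hsv,(10,80,60),(30,255,255)); m[:195]=0;m[245:]=0;m[:,:290]=0;m[:,355:]=0
q=max(cv2.findContours(m,0,2)[0],key=cv2.contourArea); (u,v),r=cv2.minEnclosingCircle(q); print(u,v,r,onz(c,(u,v),.05))
m=(cv2.inRange(hsv,(0,150,100),(5,255,255))|cv2.inRange(hsv,(175,150,100),(180,255,255))); m[110:]=0;m[:,560:]=0
ys,xs=np.nonzero(m); print(len(xs),xs.min(),xs.max())
P=np.array([onz(c,(a,b),.078) for a,b in zip(xs,ys)]); B=np.array([w2b(p) for p in P])
f=np.polyfit(B[:,1],B[:,0],1); print('red binframe slope',f,B[:,1].min(),B[:,1].max(),B[:,0].min(),B[:,0].max())
for p in((528,103),(527,95)): print(w2b(onz(c,p,.077)))
```

```text
321.92022705078125 219.59605407714844 17.09025764465332 [0.431571   0.02789947 0.05      ]
2582 337 536
red binframe slope [-0.00573025 -0.05456963] -0.15769030764006908 -0.03924470572817428 -0.057422932433073295 -0.05026586419621651
[-0.07165567 -0.16238755]
[-0.06779799 -0.15985871]
```

```bash
sed -i 's/BC=np.array(\[0.6208,0.0848\])/BC=np.array([0.6192,0.0840])/' h.py; python3 -m pendant '[[[0,0,4,0.13,0],[0,0,4,0,0],[0,0,4,0,0],[0,0,2.5,0,0],[0,0,1.4,0,0],[0,0,0,0,0],[-1,0,0,0,0],[-1,0,0,0,0],[-1,0,0,0,0],[-1,0,0,0,0],[-1,0,0,0,0]]]' 60
python3 - <<'E'
from h import *
im=eyes.get_image('wrist'); cv2.imwrite('pics/w2.png',im)
E
```

```text
clock: 3.52
tcp_pos: [0.4326, 0.028, 0.035]
eef_rot: [-1.568, -0.002, -1.335]
force: [-1.5, -2.6, 5.8]
gripper_width: 0.24
```

View pics/w2.png

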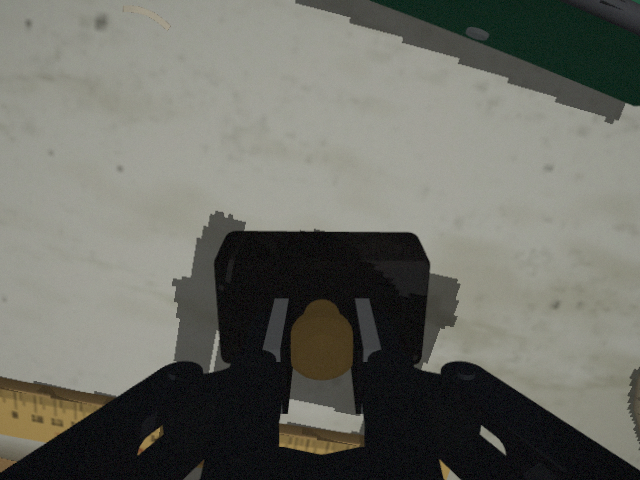

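The pads are on the knob at (322,345). I'll lift with a firmer grip and check.

```bash
python3 -m pendant '[[[-1,0,0,0,0],[-1,0,-0.5,0,0],[-1,0,-1,0,0],[-1,0,-2,0,0],[-1,0,-3,0,0],[-1,0,-4,0,0],[-1,0,-4,0,0],[-1,0,-1,0,0],[-1,0,0,0,0.16],[-1,0,0,0,0.164],[-1,0,0,0,0],[-1,0,0,0,0]]]' 90
python3 - <<'E'
from h import *
im=eyes.get_image('wrist'); cv2.imwrite('pics/w3.png',im); c=eyes.calibration('wrist');np.save('w3.npy',c,allow_pickle=True)
print(env.state()['force'])
plan(*b2w(-.017,-.06),.185,BY-np.pi/2)
E
```

```text
clock: 5.08
tcp_pos: [0.4305, 0.0285, 0.1869]
eef_rot: [-1.573, -0.0, -1.657]
force: [-0.5, -0.0, -7.3]
gripper_width: 0.227
[ 0.97016151 -0.2784604  -7.72079553]
spin 0.002 shift before spin [np.float64(-1.17), np.float64(0.23), np.float64(16.59)] after [np.float64(-1.19), np.float64(0.23), np.float64(16.59)]
```

View pics/w3.png

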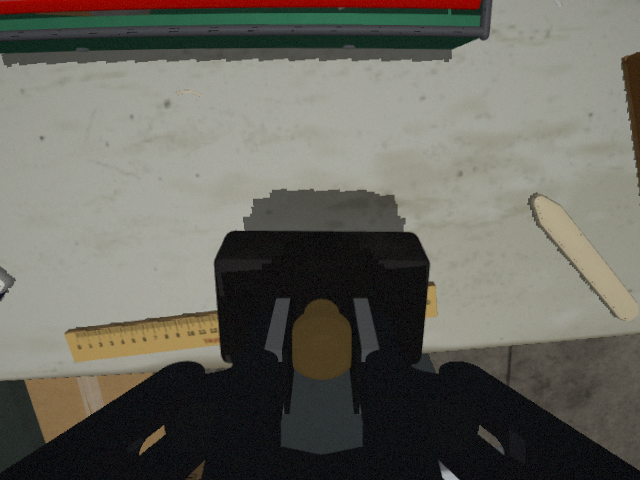

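The weight hangs level in the gripper, and the bin rim runs almost parallel along the top of the picture. I'll fit the rim line as a quick check before lowering.

Run:
```python
from h import *
c=np.load('w3.npy',allow_pickle=True).item(); im=cv2.imread('pics/w3.png'); hsv=cv2.cvtColor(im,cv2.COLOR_BGR2HSV)
m=(cv2.inRange(hsv,(0,150,80),(6,255,255))|cv2.inRange(hsv,(174,150,80),(180,255,255))); m[60:]=0; m[:,600:]=0
L=[]
for u in range(5,478,5):
    v=np.nonzero(m[:,u])[0]
    if len(v): L.append(w2b(onz(c,(u,v.max()+.5),.078)))
L=np.array(L);f=np.polyfit(L[:,1],L[:,0],1);print('red front edge',f,L[:,1].min(),L[:,1].max())
g=cv2.inRange(hsv,(60,60,60),(95,255,255)); L=[]
for u in range(5,470,5):
    v=np.nonzero(g[:50,u])[0]
    if len(v): L.append([*w2b(onz(c,(u,v.max()+.5),.077)),v.max()])
L=np.array(L);print('green',np.polyfit(L[:,1],L[:,0],1),L[::15])
for p in((490,38),(480,8)): print(p,w2b(onz(c,p,.077)))
```

```text
red front edge [ 0.00085163 -0.05574625] -0.1538280115806674 0.10244654035107788
green [ 0.00300054 -0.06428401] [[-6.41463968e-02  1.04678371e-01  3.00000000e+01]
 [-6.41045543e-02  6.10245422e-02  2.70000000e+01]
 [-6.41013959e-02  1.89839088e-02  2.50000000e+01]
 [-6.41891343e-02 -2.20606074e-02  2.40000000e+01]
 [-6.43963029e-02 -6.26088446e-02  2.40000000e+01]
 [-6.42335617e-02 -1.03089931e-01  2.40000000e+01]
 [-6.41979567e-02 -1.43916776e-01  2.50000000e+01]]
(490, 38) [-0.07017285 -0.16379955]
(480, 8) [-0.05515048 -0.15686554]
```

```bash
python3 -m pendant '[[[-1,-0.4,0,4,0],[-1,-0.4,0,5,0],[-1,-0.4,0,5,0],[-1,0,0,2.6,0],[-1,0,0,0,0],[-1,0,0,0,0]]]'
python3 - <<'E'
from h import *
plan(*b2w(-.017,-.06),.06,BY-np.pi/2)
E
```

```text
clock: 5.88
tcp_pos: [0.597, 0.0258, 0.1873]
eef_rot: [-1.573, -0.0, -1.658]
force: [-0.7, -0.0, -7.7]
gripper_width: 0.221
spin 0.0 shift before spin [np.float64(0.0), np.float64(12.73), np.float64(0.0)] after [np.float64(0.0), np.float64(12.73), np.float64(0.0)]
```

```bash
python3 -m pendant '[[[-1,0,2,0,0],[-1,0,2,0,0],[-1,0,1.5,0,0],[-1,0,1.5,0,0],[-1,0,1.5,0,0],[-1,0,1.5,0,0],[-1,0,1,0,0],[-1,0,1,0,0],[-1,0,0.7,0,0],[-1,0,0,0,0],[-1,0,0,0,0]]]'
python3 - <<'E'
from h import *
im=eyes.get_image('wrist'); cv2.imwrite('pics/w4.png',im); np.save('w4.npy',eyes.calibration('wrist'),allow_pickle=True)
plan(*b2w(-.017,-.06),.047,BY-np.pi/2)
E
```

```text
clock: 7.25
tcp_pos: [0.5976, 0.0257, 0.0614]
eef_rot: [-1.571, -0.0, -1.659]
force: [-0.7, -0.5, -8.3]
gripper_width: 0.224
spin -0.0 shift before spin [np.float64(0.0), np.float64(1.45), np.float64(-0.07)] after [np.float64(0.0), np.float64(1.45), np.float64(-0.07)]
```

View pics/w4.png

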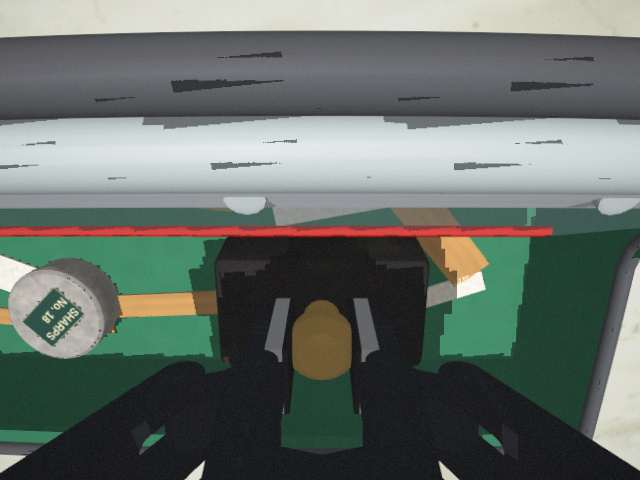

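The weight is inside the bin and the red edge rests against its far face (row 232). The tin is clear to the left, with its lid centre at about (58,315). I'll lower gently.

```bash
python3 -m pendant '[[[-1,0,0.5,0,0],[-1,0,0.4,0,0],[-1,0,0.15,0,0],[-1,0,0.1,0,0],[-1,0,0,0,0],[-1,0,0,0,0]]]'
python3 -m pendant '[[[-1,0,0.1,0,0],[-1,0,0.1,0,0],[-1,0,0,0,0]]]'
```

```text
clock: 8.05
tcp_pos: [0.5976, 0.0257, 0.0498]
eef_rot: [-1.571, -0.0, -1.659]
force: [-1.0, 0.9, -8.3]
gripper_width: 0.218
clock: 8.43
tcp_pos: [0.5975, 0.0257, 0.0477]
eef_rot: [-1.571, 0.0, -1.659]
force: [0.1, 0.9, -7.8]
gripper_width: 0.225
```

```bash
python3 -m pendant '[[[-1,0,0.1,0,0],[-1,0,0,0,0],[-1,0,0,0,0]]]'; python3 -m pendant '[[[-1,0,0.1,0,0],[-1,0,0,0,0],[-1,0,0,0,0]]]'
```

```text
clock: 8.8
tcp_pos: [0.5978, 0.0257, 0.0474]
eef_rot: [-1.57, 0.0, -1.659]
force: [-3.7, 1.0, -1.5]
gripper_width: 0.224
clock: 9.18
tcp_pos: [0.5981, 0.0258, 0.0475]
eef_rot: [-1.57, 0.0, -1.659]
force: [-5.8, 1.0, 3.5]
gripper_width: 0.224
```

The weight is on the floor. I'll release it and rise straight up.

```bash
python3 -m pendant '[[[-0.2,0,0,0,0],[-0.2,0,0,0,0],[-0.2,0,0,0,0],[-0.2,0,0,0,0],[-0.2,0,-0.5,0,0],[-0.2,0,-1,0,0],[-0.2,0,-2,0,0],[-0.2,0,-4,0,0],[-0.2,0,-4,0,0],[0.4,0,-3,0,0],[0.4,0,0,0,0],[0.4,0,0,0,0]]]'
python3 - <<'E'
from h import *
im=eyes.get_image('wrist'); cv2.imwrite('pics/w5.png',im); c=eyes.calibration('wrist'); np.save('w5.npy',c,allow_pickle=True)
hsv=cv2.cvtColor(im,cv2.COLOR_BGR2HSV)
print(proj(c,[[*b2w(-.032,.0625),.033],[*b2w(-.017,-.06),.072],[*b2w(.010,0),.03]]))
E
```

```text
clock: 10.68
tcp_pos: [0.5973, 0.0257, 0.1908]
eef_rot: [-1.571, -0.0, -1.659]
force: [0.2, 0.1, -0.8]
gripper_width: 0.703
[[154.94492705 235.86731522]
 [321.87298207 231.05909938]
 [236.98134611 177.81430597]]
```

View pics/w5.png

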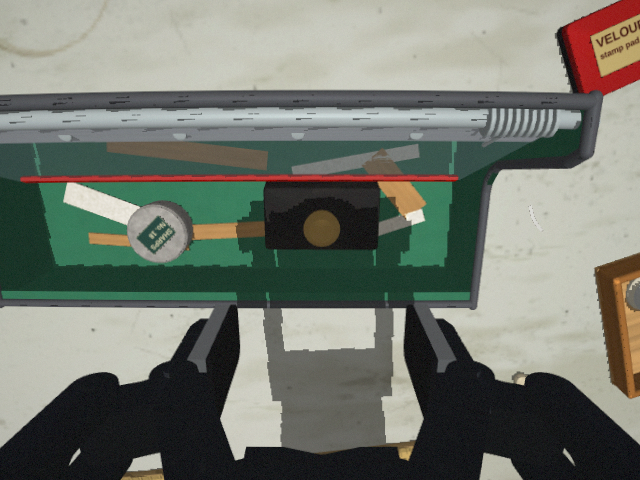

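The weight stands upright and the flap is propped open, its red edge at row 178. The tin's lid is at about (157,231), clear of the weight. I'll measure the lid now.

Run:
```python
from h import *
c=np.load('w5.npy',allow_pickle=True).item(); im=cv2.imread('pics/w5.png')
g=cv2.medianBlur(cv2.cvtColor(im,6)[180:285,100:220],3)
h=cv2.HoughCircles(g,3,1.0,15,param1=80,param2=12,minRadius=24,maxRadius=36)
for x,y,r in h[0][:4]: print(x+100,y+180,r,onz(c,(x+100,y+180),.033)[:2],w2b(onz(c,(x+100,y+180),.033)))
a=onz(c,(157,231),.033);b=onz(c,(187,231),.033);print('30px=',np.linalg.norm(a-b))
hsv=cv2.cvtColor(im,cv2.COLOR_BGR2HSV); m=cv2.inRange(hsv,(70,60,20),(100,255,90)); z=np.zeros_like(m); z[210:255,134:182]=m[210:255,134:182]
q=max(cv2.findContours(z,0,2)[0],key=cv2.contourArea); r=cv2.minAreaRect(q); print('label',r, onz(c,r[0],.033)[:2],w2b(onz(c,r[0],.033)))
print('red edge bin', w2b(onz(c,(236,178.5),.03)))
```

```text
154.5 234.5 30.8 [0.59388053 0.14918578] [-0.03095045  0.06270831]
168.5 227.5 25.2 [0.59821099 0.13776882] [-0.02563335  0.05171611]
139.5 224.5 28.6 [0.60238767 0.15871008] [-0.02331328  0.07294342]
30px= 0.02220393009558142
label ((155.50001525878906, 234.50003051757812), (22.62741470336914, 29.698482513427734), 45.0) [0.59381394 0.14844317] [-0.03095151  0.06196272]
red edge bin [0.00951438 0.00072556]
```

```bash
python3 -m pendant '[[[0.4,-4,0,0,0],[0.4,-4,0,0,0],[0.4,-4,0,0,0],[0.4,-0.2,0,-1.4,0],[0.4,0,0,0,0],[0.4,0,0,0,0]]]' 40
python3 - <<'E'
from h import *
plan(.5938,.1488,.015,BY-np.pi/2)
c=eyes.calibration('wrist'); im=eyes.get_image('wrist'); cv2.imwrite('pics/w6.png',im); np.save('w6.npy',c,allow_pickle=True)
p=proj(c,[[.5938,.1488,.033]])[0]; print(p)
u,v=p.astype(int); hsv=cv2.cvtColor(im,cv2.COLOR_BGR2HSV); m=cv2.inRange(hsv,(70,60,20),(100,255,90)); z=np.zeros_like(m); z[v-24:v+24,u-24:u+24]=m[v-24:v+24,u-24:u+24]
q=max(cv2.findContours(z,0,2)[0],key=cv2.contourArea); r=cv2.minAreaRect(q); print('label',r, onz(c,r[0],.033)[:2])
g=cv2.medianBlur(cv2.cvtColor(im,6)[v-55:v+55,u-55:u+55],3)
for x,y,r in cv2.HoughCircles(g,3,1.0,15,param1=80,param2=12,minRadius=26,maxRadius=36)[0][:3]: print(x+u-55,y+v-55,r,onz(c,(x+u-55,y+v-55),.033)[:2])
E
```

```text
clock: 11.48
tcp_pos: [0.5941, 0.1475, 0.1902]
eef_rot: [-1.572, -0.0, -1.66]
force: [0.3, -0.9, 0.4]
gripper_width: 0.696
spin -0.001 shift before spin [np.float64(-0.13), np.float64(17.52), np.float64(-0.05)] after [np.float64(-0.13), np.float64(17.52), np.float64(-0.05)]
[319.8685502  216.61793856]
label ((319.25, 216.25), (23.33452033996582, 32.526912689208984), 45.0) [0.59411203 0.1492187 ]
319.5 213.5 32.0 [0.59612445 0.14885471]
```

```bash
python3 -m pendant '[[[0.4,-0.15,4,0,0],[0.4,0,4,0,0],[0.4,0,3.5,0,0],[0.4,0,2.5,0,0],[0.4,0,2,0,0],[0.4,0,1,0,0],[0.4,0,0.5,0,0],[0.4,0,0,0,0],[0.4,0,0,0,0]]]'
```

```text
clock: 12.65
tcp_pos: [0.5953, 0.1501, 0.0168]
eef_rot: [-1.569, 0.0, -1.659]
force: [0.3, -0.4, 1.4]
gripper_width: 0.705
```

```bash
python3 -m pendant '[[[0.4,0,0.15,0,0],[-1,0,0,0,0],[-1,0,0,0,0],[-1,0,0,0,0],[-1,0,0,0,0],[-1,0,0,0,0],[-1,0,-0.5,0,0],[-1,0,-1,0,0],[-1,0,0,0,0]]]' 40
python3 - <<'E'
from h import *
im=eyes.get_image('wrist'); cv2.imwrite('pics/w7.png',im)
E
```

```text
clock: 13.78
tcp_pos: [0.5951, 0.15, 0.0302]
eef_rot: [-1.569, 0.0, -1.659]
force: [0.1, -0.0, -0.4]
gripper_width: 0.514
```

View pics/w7.png

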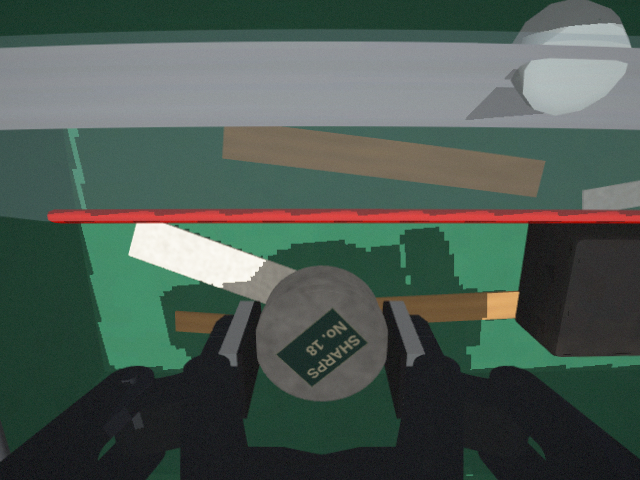

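The tin is gripped squarely, lid up at (322,333), and the flap is still propped. I'll lift straight up and then carry it over the tray.

```bash
python3 -m pendant '[[[-1,0,-2,0,0],[-1,0,-3.5,0,0],[-1,0,-4,0,0],[-1,0,-4,0,0],[-1,0,-3.5,0,0],[-1,0,0,0,0]]]'
python3 - <<'E'
from h import *
plan(.502,-.367,.2,-1.313)
E
```

```text
clock: 14.58
tcp_pos: [0.5969, 0.1504, 0.2049]
eef_rot: [-1.562, 0.002, -1.659]
force: [0.8, -0.3, -1.8]
gripper_width: 0.517
spin -0.346 shift before spin [np.float64(52.37), np.float64(0.49), np.float64(-4.9)] after [np.float64(47.61), np.float64(0.49), np.float64(-22.37)]
```

```bash
python3 -m pendant '[[[-1,4,0,-0.5,0],[-1,5,0,-0.5,0],[-1,5,0,-0.5,0],[-1,5,0,-0.5,0],[-1,5,0,-0.5,0],[-1,5,0,-0.5,0],[-1,5,0,-0.5,0],[-1,5,0,-0.5,0],[-1,5,0,-0.5,0],[-1,5,0,-0.4,0],[-1,3.4,0,0,0],[-1,0,0,0,-0.17],[-1,0,0,0,-0.176],[-1,0,0,0,0],[-1,0,0,0,0]]]'
python3 - <<'E'
from h import *
c=eyes.calibration('wrist'); im=eyes.get_image('wrist'); cv2.imwrite('pics/w8.png',im); np.save('w8.npy',c,allow_pickle=True)
print(proj(c,[[.502,-.367,.005]]))
plan(.502,-.367,.03,-1.313)
E
```

```text
clock: 16.45
tcp_pos: [0.4993, -0.3673, 0.1985]
eef_rot: [-1.571, 0.001, -1.315]
force: [-0.4, 0.4, -0.9]
gripper_width: 0.517
[[322.37769176 201.54296863]]
spin -0.002 shift before spin [np.float64(0.03), np.float64(16.88), np.float64(0.26)] after [np.float64(0.04), np.float64(16.88), np.float64(0.26)]
```

View pics/w8.png

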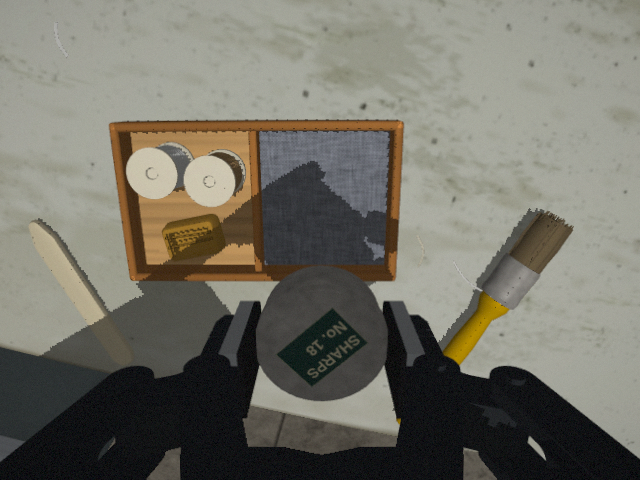

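The empty compartment spans (260,131) to (388,265), centre (324,199), 3 px from the prediction. It's well aligned, so I'll lower the tin.

```bash
python3 -m pendant '[[[-1,0.2,4,0.45,0],[-1,0,4,0,0],[-1,0,4,0,0],[-1,0,3,0,0],[-1,0,1.5,0,0],[-1,0,1,0,0],[-1,0,0.7,0,0],[-1,0,0,0,0],[-1,0,0,0,0]]]'
```

```text
clock: 17.62
tcp_pos: [0.505, -0.369, 0.0183]
eef_rot: [-1.57, -0.001, -1.313]
force: [0.2, -0.5, -0.9]
gripper_width: 0.517
```

```bash
python3 -m pendant '[[[-1,0,0.4,0,0],[-1,0,0.2,0,0],[-1,0,0,0,0],[-1,0,0,0,0]]]'; python3 -m pendant '[[[-1,0,0.15,0,0],[-1,0,0.1,0,0],[-1,0,0,0,0]]]'
```

```text
clock: 18.12
tcp_pos: [0.5045, -0.3685, 0.0113]
eef_rot: [-1.571, 0.0, -1.313]
force: [-0.0, 0.4, 0.7]
gripper_width: 0.514
clock: 18.5
tcp_pos: [0.5044, -0.3684, 0.0086]
eef_rot: [-1.571, 0.0, -1.313]
force: [0.3, 0.1, -0.7]
gripper_width: 0.516
```

```bash
python3 -m pendant '[[[-1,0,0.1,0,0],[-1,0,0,0,0],[-1,0,0,0,0]]]'; python3 -m pendant '[[[-1,0,0.1,0,0],[-1,0,0,0,0],[-1,0,0,0,0]]]'
```

```text
clock: 18.88
tcp_pos: [0.5045, -0.3685, 0.0079]
eef_rot: [-1.571, -0.0, -1.313]
force: [0.4, 0.2, -0.2]
gripper_width: 0.515
clock: 19.25
tcp_pos: [0.5046, -0.3685, 0.0079]
eef_rot: [-1.571, 0.0, -1.313]
force: [-2.3, 1.7, 6.5]
gripper_width: 0.514
```

Contact. I'll release gently, rise and check.

```bash
python3 -m pendant '[[[0.22,0,-0.05,0,0],[0.22,0,0,0,0],[0.22,0,0,0,0],[0.22,0,0,0,0],[0.22,0,-0.4,0,0],[0.22,0,-1,0,0],[0.22,0,-2.5,0,0],[0.22,0,-4,0,0],[0.22,0,-5,0,0],[0.22,0,-5,0,0],[0.22,0,0,0,0],[0.22,0,0,0,0]]]'
python3 - <<'E'
from h import *
a=eyes.get_image('wrist'); b=eyes.get_image('top'); cv2.imwrite('pics/t9.png',b)
s=cv2.resize(b[140:300,140:450],None,fx=1.55*1.3,fy=1.55*1.3,interpolation=cv2.INTER_CUBIC)
a=cv2.resize(a[:330],(400,206)); s=cv2.resize(s,(640,330),interpolation=cv2.INTER_CUBIC)
o=np.zeros((330+206,640,3),np.uint8); o[:330]=s; o[330:,:400]=a; cv2.imwrite('pics/fin.png',o)
E
```

```text
clock: 20.75
tcp_pos: [0.5044, -0.3684, 0.1866]
eef_rot: [-1.571, -0.0, -1.313]
force: [-1.3, 0.0, -0.5]
gripper_width: 0.608
```

View pics/fin.png

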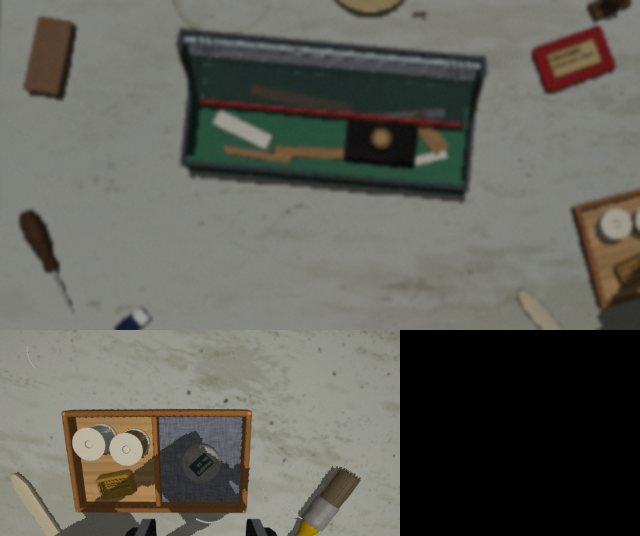

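The tin lies label-up in the middle of the empty compartment at (200,463). The weight is upright at (381,143) with the flap's red edge still held back against it. The reels, wax, folder, awl and eraser haven't moved. I'll hand in.

```bash
python3 -c "
from rig import job; print(job.close_job())"
```

```text
the job is handed in; nothing more can be done
None
```

The job is handed in, with about 21 s on the robot's clock against the 58 s limit. I used the weight itself to push the flap in and stood it upright on the bin floor, clear of the tin. It was lowered in 1 mm steps until the force showed contact, then released. I then lifted the tin straight out past the propped flap and set it down in the tray's empty compartment.

- **Final pictures:** The wrist and top views show the flap's red edge still held back by the upright weight. The tin lies flat, label up, near the middle of the compartment. The other things look unmoved.
- **Forces:** The readings at the end of each move stayed under 10 N.
- **Disagreement:** The tin touched down about 3 mm lower than I had worked out, at a tool height of 7.9 mm. The tin was not knocked or tilted.
- **Bin position:** Early estimates of where the bin stood differed by 2 to 4 mm between views. I shifted my figure about 2 mm after a closer look, and nothing later disagreed with it.

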